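# Pot a cast key-fob shell for curing and screw the pot shut

### The arm

A 6-joint arm with a two-finger parallel gripper is mounted at the origin on a cart in front of the work surface, level with it; the furniture and walls round the work are solid. World frame = base frame: x ahead of the robot, y to its left, z up, the work surface at z = 0. Lengths are in m, angles in rad, forces in N, time in s.
With the tool pointing down it reaches from about 0.35 to 0.8 m from the base axis. Payload 7.3 kg.
Tool frame: the origin (TCP) lies between the finger pads; the fingertips stand 25 mm ahead of it and the grasp point (between the pads) lies 6 mm ahead of it (r.tip_extent is the distance from the TCP to the fingertips, in m); z points along the fingers, y is the direction in which the jaws open and shut (so a half turn about z gives the same grasp; the last joint's range is limited). The gripper opens to 85 mm and grips with 20 to 120 N. Pads are 22 mm wide; open, the fingers measure 114 mm over their backs; the gripper's body (76 mm by 85 mm) begins 54 mm behind the grasp point. The pads swing forward as they close: fully open they stand 13 mm farther back than shut.
Start: joints at [1.068, 0.342, 1.524, -0, 1.275, -0.146], TCP at [0.183, 0.492, 0.231] pointing down, gripper open.
Joint ranges: [-2.53, 2.53], [-0.77, 2.02], [0.04, 2.7], [-1, 4.14], [0.28, 2.66], [-3.11, 3.11]. Speed limits (rad/s): [2.57, 2.57, 3.14, 3.14, 3.14, 3.14].

### API

Orientations are given as a unit quaternion [x, y, z, w].
In Python, from workcell import r, command_gripper, optics gives the robot as it stands. The module is installed in compiled form; this text tells all that it offers. Calls block until the motion is done:
- r.reach(position, orientation): joint-space move of the TCP to a pose.
- r.move_straight(position, orientation=None, speed=0.15, max_force=None): straight line of the TCP; orientation=None keeps the orientation; speed is the mean speed in m/s. With max_force (N) it stops when the force on the tool has changed by that much, and returns True; else False.
- r.movej(angles): joint-space move.
- command_gripper(opening, force=None): finger opening in m; force is the grip in N (None keeps the last); returns when the fingers have stopped.
- r.hold(seconds).
- r.solve_ik(position, orientation): joint angles nearest the present ones, or None.
- r.read_state(): the state.
- optics.get_image(name): name is "scene" or "top"; returns (picture, depth): 420x560x3 uint8, red, green, blue; 420x560 float32, m along the optical axis (not along the pixel's ray), 0 where there is no reading.
- optics.camera_model(name): a dict with "K" (3x3 intrinsics, pixels), "k1" (the pictures are not rectified: a ray, as slopes to the right and down, at radius r is drawn at 1 + k1 r^2 times it, then the intrinsics apply), "R" (3x3) and "t" (3): a world point X has camera coordinates R X + t. Camera axes: x right, y down, z forward; pixel columns grow to the right and rows downward; lengths in m; the calibration is good to about 2 mm. A picture is of the moment at which its call begins. camera_model takes no time and is no camera call.
A pose or a line that the arm cannot do raises r.PlanningError and nothing moves.
- r.finish_job(): hands the job in, once; it reports no verdict.
The state is a dict: "time_s": time; "joint_positions": joint angles; "dq": joint speeds; "tau": joint torques, N m; "eef_pos": TCP position; "eef_rot": TCP orientation; "contact_force": force on the tool from outside, world axes, zero at the start; "torque": the same for the moment, N m; "grip_width": finger opening in m.
Only numpy, scipy, OpenCV 4.12 (cv2) and the standard library are available. Lean on these libraries where they do the work, as an engineer would, in place of code of your own. Each camera call takes 0.05 s, during which the arm holds its last target.

### The job

Lift the red key-fob shell out of the open mould and put it into the round curing pot, leaving the black shell in its cavity. Then swing the pot's captive screw cap on its arm fully over the mouth, and only then screw the cap clockwise by its orange bar until it is fully tight.

Things in the scene. Friction and masses are not known exactly. Their poses are not given: they have to be found in the camera images.
- fob_red: red cast key-fob shell, a rounded block 28 (its x) x 50 (its y) x 18 mm high, with a grey button field on top; origin at the centre of its underside, z up. It lies in one of the mould's two cavities, 8 mm deep with 1.5 mm play all round, so its upper 10 mm stand above the mould's face
- fob_black: black cast key-fob shell of the same size and frame, lying in the mould's other cavity; it stays there
- mould_top (a point): centre of the upper face of the fixed aluminium mould half, a plate 84 (x) x 156 (y) x 26 mm high; its face is 26 mm above the worktop. The cavities are centred at y = +33 and -33 mm, the shells' long sides along y; four dowel pins 8 mm thick stand 5 mm up near the corners (x +-34, y +-70)
- pot_in (a point): centre of the inner floor of the round open curing pot, aluminium, inner diameter 72 mm, outer 86 mm (neck 81 mm), on a fixed steel base plate 170 x 104 mm; the floor is 20 mm and the rim 58 mm above the worktop. The pot's x axis points from the pot's axis to the swing-arm's post, 75 mm away
- pot_post (a point): top of the upright post (top 97 mm above the worktop) on whose vertical axis the swing arm turns; its x axis points away from the pot
- cap_grip (a point): on the axis of the black screw cap (89 mm across, in the swing arm's eye 75 mm from the post), at the middle of its orange grip bar: 54 (x) x 16 (y) x 22 mm high, x along the bar, z up. The bar's top is 10 mm above this point, its lower edge 12 mm below, the arm 19 mm below or more. The point is 102 mm above the worktop when tight, 3.2 mm higher per rad unscrewed
- pot_arm (a joint): angle of the swing arm about the post (rad): 0 = at its stop, cap exactly over the pot's mouth; grows counter-clockwise seen from above as the cap swings aside, up to 2.1. It stays where it is left (stiff, about 0.25 N m)
- pot_cap (a joint): angle of the screw cap in the arm (rad): 0 = screwed fully tight at the stop; grows counter-clockwise seen from above as it is unscrewed, up to 2.7. It stays where it is left (about 0.1 N m)

How it is judged:
On the way, in this order (a step that is already met when the one before it is completed fails the run):
1. the red shell lies in the pot, let go (horizontal distance between fob_red and pot_in below 0.034 m and z of fob_red in the frame of pot_in below 0.03 m and contact force between fob_red and the fingers below 0.1 N), for 0.2 s.
2. the arm is swung home, the cap over the mouth and not yet screwed down (value of joint pot_arm below 0.06 rad and value of joint pot_cap above 1.2 rad), for 0.1 s.
3. the cap is screwed tight (value of joint pot_cap below 0.12 rad and value of joint pot_arm below 0.06 rad), for 0.2 s.
At the end, for the whole second after the job is handed in: The red shell lies at rest inside the pot (its origin within 34 mm of the pot's axis and less than 30 mm above its floor), the swing arm is within 0.06 rad of its stop over the mouth, the cap is within 0.12 rad of fully tight and still, and the black shell is still seated in the mould (all of step 3 and horizontal distance between fob_red and pot_in below 0.034 m and z of fob_red in the frame of pot_in between -0.005 and 0.03 m and velocity of joint pot_cap between -0.05 and 0.05 rad/s and linear speed of fob_red below 0.02 m/s and z of fob_black in the frame of mould_top below -0.004 m); the robot touches nothing.
It fails at once if the black shell is moved out of its place in the mould (more than 12 mm) (distance of fob_black from where it was at the start of the episode above 0.012 m).
It fails at once if the cap is screwed down (below 1.2 rad) while its arm is not over the mouth (value of joint pot_cap below 1.2 rad and value of joint pot_arm above 0.2 rad).
It also fails if it takes over 72 s, if anything falls off the work surface, if the arm or the gripper's body presses on something with over 40 N, if the wrist force passes 120 N, or if a joint passes its speed limit or range.

## Working session

There is one attempt and no reset: what is moved stays moved. The work goes in short steps, each a Python script; the robot and the scene stay as the last script left them, time stands still between calls to the robot, and variables do not carry over. Pictures are saved under pics/ and viewed, and the job is handed in when it is done.

```bash
mkdir -p pics; cat > h.py <<'E'
import numpy as np, cv2, json
from workcell import r, command_gripper, optics
def snap(name,fn):
    p,d=optics.get_image(name); cv2.imwrite('pics/'+fn+'.png',p[:,:,::-1]); np.savez('pics/'+fn+'.npz',p=p,d=d); return p,d
def ray(cm,u,v):
    K=cm["K"];x=(u-K[0][2])/K[0][0];y=(v-K[1][2])/K[1][1]
    a,b=x,y
    for _ in range(20):
        s=1+cm["k1"]*(a*a+b*b);a,b=x/s,y/s
    return np.array([a,b,1.])
def atz(name,u,v,z):
    cm=optics.camera_model(name);R=np.array(cm["R"]);t=np.array(cm["t"])
    c=-R.T@t;d=R.T@ray(cm,u,v);return c+d*(z-c[2])/d[2]
def atd(name,u,v,dep):
    cm=optics.camera_model(name);R=np.array(cm["R"]);t=np.array(cm["t"])
    return R.T@(ray(cm,u,v)*dep-t)
def proj(name,X):
    cm=optics.camera_model(name);R=np.array(cm["R"]);t=np.array(cm["t"]);K=cm["K"]
    c=R@np.array(X)+t;a,b=c[0]/c[2],c[1]/c[2];s=1+cm["k1"]*(a*a+b*b)
    return K[0][0]*a*s+K[0][2],K[1][1]*b*s+K[1][2]
E
python3 - <<'E'
from h import *
for n in("scene","top"):
    snap(n,n+'0');cm=optics.camera_model(n);print(cm)
s=r.read_state();print(s["eef_pos"],s["eef_rot"],s["grip_width"],r.tip_extent,s["time_s"])
E
```

```text
{'K': array([[500.85753942,   0.        , 279.44853944],
       [  0.        , 500.85753942, 208.33318835],
       [  0.        ,   0.        ,   1.        ]]), 'k1': -0.047367482949970306, 'R': array([[ 0.61397436, -0.78912942, -0.01761358],
       [-0.37467898, -0.27172967, -0.88644157],
       [ 0.69473099,  0.55085183, -0.46250526]]), 't': array([-0.41110414,  0.29522131,  0.90752428])}
{'K': array([[379.71431279,   0.        , 280.85046548],
       [  0.        , 379.71431279, 213.24399067],
       [  0.        ,   0.        ,   1.        ]]), 'k1': -0.08974768514489953, 'R': array([[ 0.02725535, -0.99962692, -0.00177866],
       [-0.98344291, -0.0264951 , -0.17927089],
       [ 0.17915688,  0.0066353 , -0.98379814]]), 't': array([-0.10721354,  0.59839992,  0.98196974])}
[0.18319523 0.49163298 0.23059161] [ 1.77477042e-01  9.84124694e-01 -6.57430788e-04 -2.33663151e-04] 0.08555066238774069 0.025 0.1
```

View pics/top0.png

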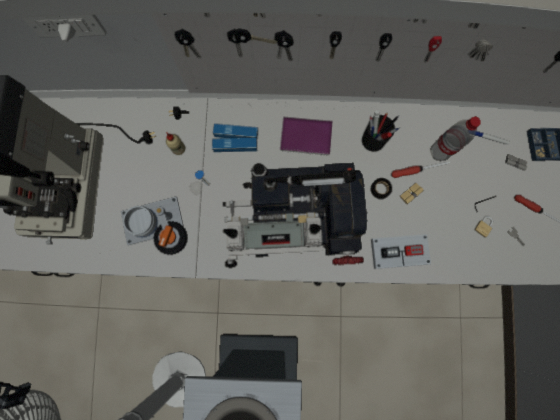

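View pics/scene0.png

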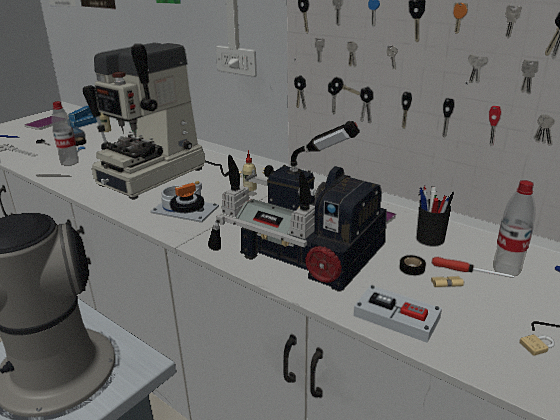

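```bash
python3 - <<'E'
from h import *
p=np.load('pics/top0.npz')['p'][:,:,::-1];q=np.load('pics/scene0.npz')['p'][:,:,::-1]
def crop(p,x0,y0,w,h,k,fn): cv2.imwrite('pics/'+fn+'.png',cv2.resize(p[y0:y0+h,x0:x0+w],None,fx=k,fy=k,interpolation=cv2.INTER_CUBIC))
crop(p,110,185,90,75,8,'c1');crop(p,360,225,80,55,9,'c2');crop(q,140,170,90,60,8,'c3')
crop(q,345,275,105,70,7,'c4')
print(atz('top',402,251,.026))
E
```

```text
[ 0.50861419 -0.43030593  0.026     ]
```

View pics/c1.png

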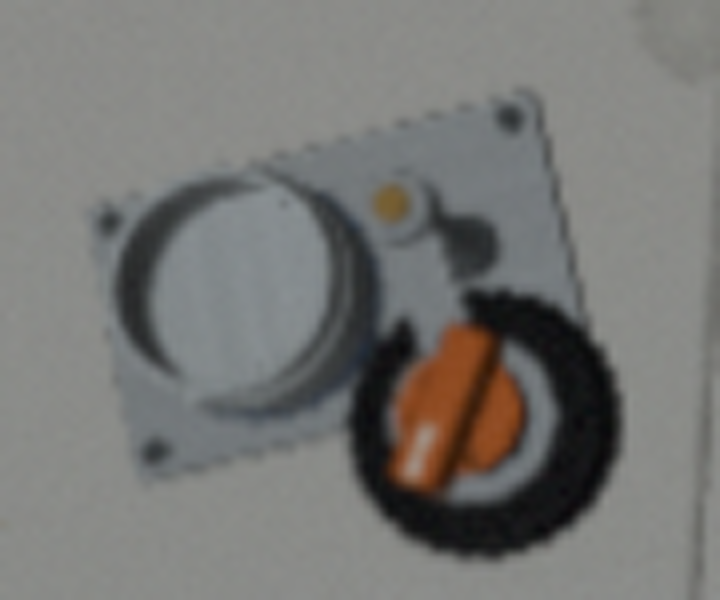

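View pics/c2.png

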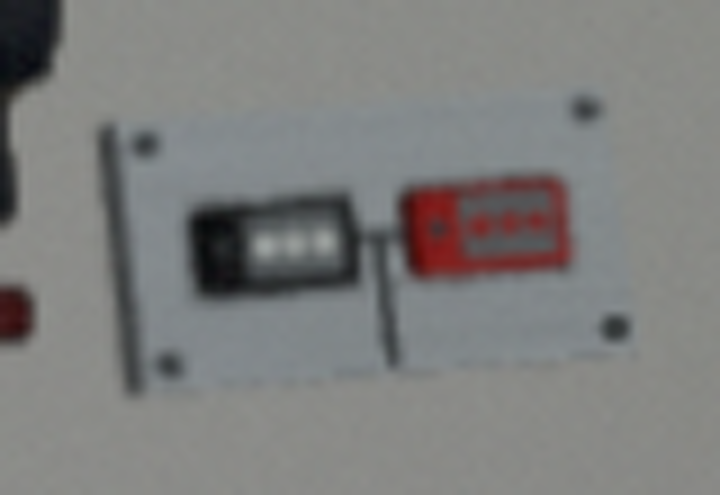

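View pics/c3.png

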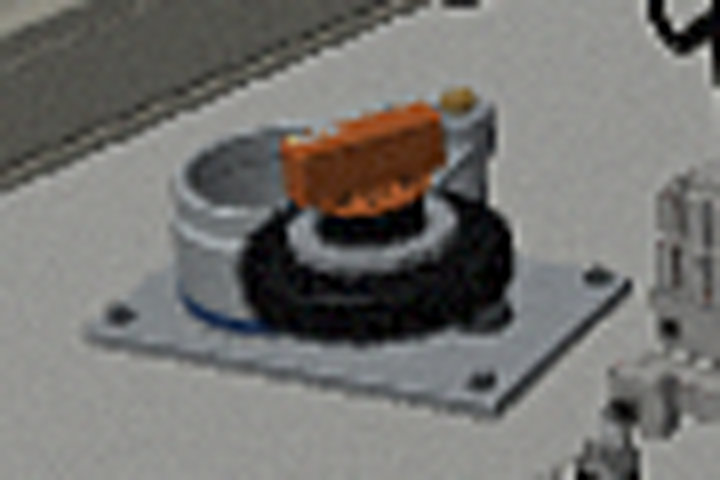

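View pics/c4.png

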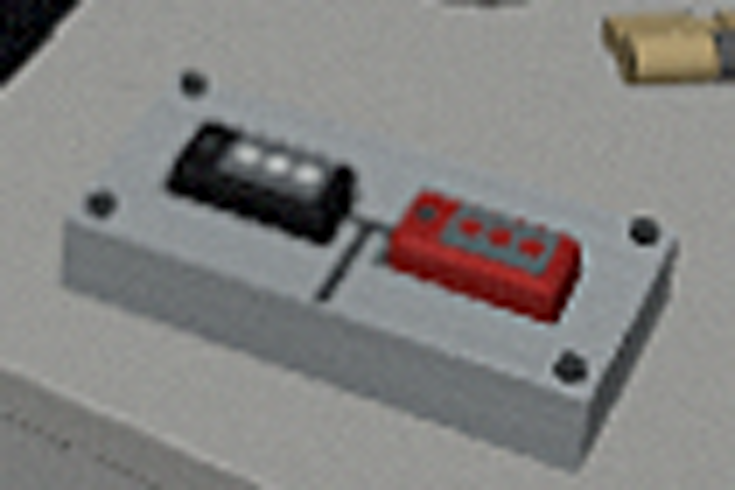

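```bash
python3 - <<'E'
from h import *
np.set_printoptions(precision=4,suppress=True)
def c(n,x0,y0,k,pts,z):
    return np.array([atz(n,x0+(u+.5)/k-.5,y0+(v+.5)/k-.5,z) for u,v in pts])
for n,P in(('top',c('top',360,225,9,[(145,143),(585,108),(615,327),(170,365)],.031)),('scene',c('scene',345,275,7,[(193,82),(643,230),(570,367),(101,203)],.031))):
    m=P.mean(0);e1=(P[0]+P[3]-P[1]-P[2])/2;e2=(P[0]+P[1]-P[2]-P[3])/2
    print(n,m,np.linalg.norm(e1),np.linalg.norm(e2),np.arctan2(e1[1],e1[0])-np.pi/2,np.arctan2(e2[1],e2[0]))
F=c('top',360,225,9,[(403,187),(567,177),(572,265),(412,277)],.036);m=F.mean(0)
e=(F[0]+F[3]-F[1]-F[2])/2;print('red',m,np.linalg.norm(e),np.arctan2(e[1],e[0])-np.pi/2)
print('post',c('top',110,185,8,[(392,203)],.097),c('scene',140,170,8,[(458,99)],.097))
print('screws',c('top',110,185,8,[(108,220),(510,118),(155,452)],.012),c('scene',140,170,8,[(120,314),(597,275),(482,380)],.012))
# depth points: height maps
for n in('top','scene'):
    d=np.load(f'pics/{n}0.npz')['d'];p=np.load(f'pics/{n}0.npz')['p'].astype(int)
    pts=[]
    vv,uu=np.mgrid[0:420,0:560]
    if n=='top': sl=(slice(185,262),slice(110,200))
    else: sl=(slice(170,230),slice(140,230))
    for u,v in zip(uu[sl].ravel(),vv[sl].ravel()):
        if d[v,u]>0: pts.append(np.r_[atd(n,u,v,d[v,u]),p[v,u]])
    pts=np.array(pts);np.save('pics/pts_'+n,pts)
    o=(pts[:,3]>1.6*pts[:,4])&(pts[:,3]>80)&(pts[:,2]>.06)
    O=pts[o];print(n,'orange',len(O),O[:,:3].mean(0),np.percentile(O[:,2],[5,50,90,98]))
    T=O[O[:,2]>np.percentile(O[:,2],90)-.006] ;print(T[:,:3].mean(0));C=np.cov((T[:,:2]-T[:,:2].mean(0)).T);w,V=np.linalg.eigh(C);print(np.sqrt(w*12),np.arctan2(V[1,1],V[0,1]))
    Rm=pts[(abs(pts[:,2]-.058)<.004)];print('rim',len(Rm),Rm[:,:2].min(0),Rm[:,:2].max(0))
E
```

```text
top [ 0.509  -0.4282  0.031 ] 0.1395424824254591 0.06806986417934881 0.10181419556317528 0.10256383557819566
scene [ 0.5041 -0.4313  0.031 ] 0.13893879862522376 0.06787467528453152 0.09657302428114756 0.10309962772563043
red [ 0.512  -0.4606  0.036 ] 0.0510760774675897 0.08697411709372416
post [[0.5934 0.2322 0.097 ]] [[0.5897 0.2284 0.097 ]]
screws [[0.5999 0.3654 0.012 ]
 [0.6412 0.2203 0.012 ]
 [0.5166 0.3397 0.012 ]] [[0.5129 0.335  0.012 ]
 [0.637  0.2163 0.012 ]
 [0.5554 0.192  0.012 ]]Traceback (most recent call last):
  File "<stdin>", line 20, in <module>
  File "h.py", line 15, in atd
    cm=optics.camera_model(name);R=np.array(cm["R"]);t=np.array(cm["t"])
ValueError: time passes only in moves, steps and waits
```

```bash
python3 - <<'E'
from h import *
import h
np.set_printoptions(precision=4,suppress=True)
CM={n:optics.camera_model(n) for n in('top','scene')}
for n in CM:
    cm=CM[n];R=np.array(cm['R']);t=np.array(cm['t']);d=np.load(f'pics/{n}0.npz')['d'];p=np.load(f'pics/{n}0.npz')['p'].astype(int)
    def at(u,v): return R.T@(ray(cm,u,v)*d[v,u]-t)
    us,vs=((110,200),(185,262)) if n=='top' else ((140,230),(170,230))
    pts=np.array([np.r_[at(u,v),p[v,u],u,v] for v in range(*vs) for u in range(*us) if d[v,u]>0])
    np.save('pics/pts_'+n,pts)
    o=(pts[:,3]>1.6*pts[:,4])&(pts[:,3]>80)&(pts[:,2]>.06);O=pts[o]
    print(n,'orange',len(O),O[:,:3].mean(0),np.percentile(O[:,2],[5,50,90,98]))
    T=O[O[:,2]>np.percentile(O[:,2],85)-.005];print(T[:,:3].mean(0),len(T));C=np.cov(T[:,:2].T);w,V=np.linalg.eigh(C);print(np.sqrt(w*12),np.arctan2(V[1,1],V[0,1]))
    Rm=pts[(abs(pts[:,2]-.058)<.004)&(pts[:,1]>.26)];print('rim',len(Rm),Rm[:,:2].min(0),Rm[:,:2].max(0))
    if len(Rm)>10:
        A=np.c_[2*Rm[:,:2],np.ones(len(Rm))];s=np.linalg.lstsq(A,(Rm[:,:2]**2).sum(1),rcond=None)[0];print('circ',s[:2],np.sqrt(s[2]+s[0]**2+s[1]**2))
post=np.array([.5915,.2303]);
# bar corners in c1 (top face)
def c(n,x0,y0,k,pts,z): return np.array([atz(n,x0+(u+.5)/k-.5,y0+(v+.5)/k-.5,z) for u,v in pts])
B=c('top',110,185,8,[(450,325),(498,335),(445,492),(393,478)],.118);print(B,B.mean(0))
e=(B[0]+B[1]-B[2]-B[3])/2;print(np.linalg.norm(e),np.arctan2(e[1],e[0]))
B=c('scene',140,170,8,[(285,145),(435,105)],.118);print(B,B[1]-B[0])
# height obstacles: machine
for n,us,vs in(('top',(0,560),(90,290)),):
    cm=CM[n];R=np.array(cm['R']);t=np.array(cm['t']);d=np.load(f'pics/{n}0.npz')['d']
    P=np.array([R.T@(ray(cm,u,v)*d[v,u]-t) for v in range(*vs,2) for u in range(*us,2) if d[v,u]>0])
    for y0 in np.arange(-.5,.75,.1):
        print(round(y0,2),[ (lambda q: round(float(q[:,2].max()),2) if len(q) else None)(P[(abs(P[:,1]-y0)<.05)&(abs(P[:,0]-x0)<.05)]) for x0 in np.arange(.4,.9,.1)])
E
```

```text
top orange 172 [0.5246 0.2003 0.1097] [0.0959 0.1166 0.1211 0.1228]
[0.528  0.2018 0.1193] 94
[0.0161 0.0455] 2.856969098553241
rim 149 [0.5345 0.263 ] [0.6109 0.3447]
circ [0.5719 0.3035] 0.03796924818889861
scene orange 173 [0.5185 0.197  0.1086] [0.0967 0.1091 0.1184 0.1194]
[0.5213 0.1991 0.117 ] 64
[0.0155 0.0563] 2.825721747642204
rim 118 [0.5285 0.2786] [0.6585 0.4569]
circ [0.5817 0.3798] 0.07455701100005321
[[0.5503 0.2028 0.118 ]
 [0.5476 0.1869 0.118 ]
 [0.4968 0.2002 0.118 ]
 [0.5007 0.2173 0.118 ]] [0.5238 0.2018 0.118 ]
0.052135609299409046 -0.27049252253264044
[[0.4994 0.2132 0.118 ]
 [0.5506 0.1959 0.118 ]] [ 0.0512 -0.0173  0.    ]
-0.5 [0.0, 0.04, 0.03, 0.03, 0.22]
-0.4 [0.01, 0.04, 0.03, 0.03, 0.14]
-0.3 [0.0, 0.2, 0.21, 0.2, 0.14]
-0.2 [0.0, 0.25, 0.35, 0.2, 0.02]
-0.1 [0.0, 0.12, 0.3, 0.27, 0.02]
-0.0 [0.0, 0.24, 0.19, 0.19, 0.03]
0.1 [0.0, 0.04, 0.16, 0.01, 0.03]
0.2 [0.0, 0.12, 0.1, 0.01, 0.12]
0.3 [0.0, 0.06, 0.06, 0.01, 0.04]
0.4 [0.0, 0.08, 0.44, 0.13, 0.18]
0.5 [0.01, 0.12, 0.41, 0.42, 0.42]
0.6 [0.0, 0.12, 0.26, None, None]
0.7 [0.0, 0.0, 0.14, None, None]
```

```bash
cat >> h.py <<'E'
from scipy.spatial.transform import Rotation as Rt
def Q(f):
    c,s=np.cos(f),np.sin(f); return Rt.from_matrix(np.array([[-s,c,0],[c,s,0],[0,0,-1.]])).as_quat()
def st(m=''):
    s=r.read_state();print(m,'t%.2f'%s["time_s"],np.round(s["eef_pos"],4),'q',np.round(s["joint_positions"],3),'F',np.round(s["contact_force"],1),'M',np.round(s["torque"],2),'w%.4f'%s["grip_width"]);return s
E
python3 - <<'E'
from h import *
st()
R0=.38
def via(a,z=.30,f=None): return [R0*np.cos(a),R0*np.sin(a),z]
r.reach(via(1.068),Q(1.068+.5)); st()
fx,fy=.510,-.4625;a=np.arctan2(fy,fx)
q=np.array(r.read_state()["joint_positions"]);q[0]=a;q[5]=a-.1
r.movej(q);st()
command_gripper(.05);st()
r.reach([fx,fy,.12],Q(.1));st()
snap('scene','s1');snap('top','t1')
E
```

```text
t0.10 [0.1832 0.4916 0.2306] q [ 1.068  0.343  1.525  0.     1.275 -0.146] F [ 0.4  0.  -0.9] M [0.01 0.04 0.06] w0.0856
 t0.82 [0.1833 0.3335 0.3   ] q [ 0.866  0.016  1.74   0.     1.385 -0.701] F [ 0.4 -0.1 -0.1] M [ 0.04 -0.    0.02] w0.0854
 t2.79 [ 0.3279 -0.1932  0.2998] q [-7.350e-01  1.600e-02  1.740e+00  1.000e-03  1.385e+00 -8.360e-01] F [ 0.7 -0.1 -0.3] M [0.   0.01 0.02] w0.0856
 t3.23 [ 0.3276 -0.1936  0.3   ] q [-0.736  0.016  1.74   0.     1.385 -0.837] F [-0.1 -0.6  0.4] M [-0.01 -0.03  0.02] w0.0497
 t4.62 [ 0.5103 -0.4623  0.1214] q [-0.847  0.732  1.161  0.     1.247 -0.948] F [-0.1 -0.7  0.1] M [-0.   -0.05  0.01] w0.0499
```

View pics/s1.png

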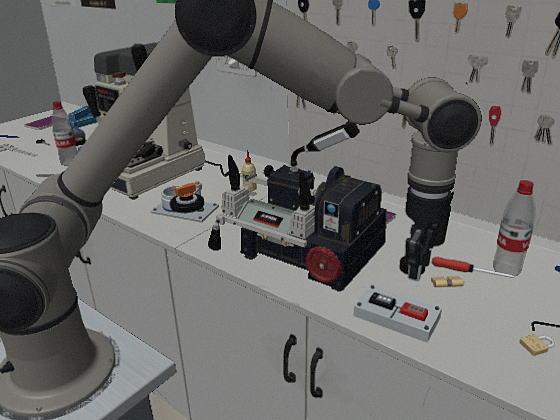

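View pics/t1.png

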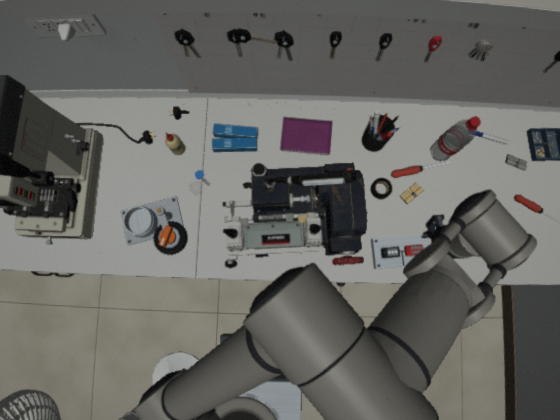

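```bash
python3 - <<'E'
from h import *
for z in(.096,.121,.036):
  for n in('top','scene'): print(z,n,proj(n,[.5103,-.4623,z]))
for n,b in(('t1',(375,190,110,95)),('s1',(370,210,90,130))):
    p=np.load(f'pics/{n}.npz')['p'][:,:,::-1];x,y,w,h=b
    cv2.imwrite(f'pics/c{n}.png',cv2.resize(p[y:y+h,x:x+w],None,fx=6,fy=6,interpolation=cv2.INTER_CUBIC)[:600])
E
```

```text
0.096 top (np.float64(422.34188025470445), np.float64(248.39606952430717))
0.096 scene (np.float64(416.80578935263526), np.float64(283.1616640820181))
0.121 top (np.float64(425.8899233718278), np.float64(247.51840440194232))
0.121 scene (np.float64(418.27332911864494), np.float64(272.4726102900511))
0.036 top (np.float64(414.4896342769995), np.float64(250.33375113237724))
0.036 scene (np.float64(413.40294157799497), np.float64(307.7635049435247))
```

View pics/ct1.png

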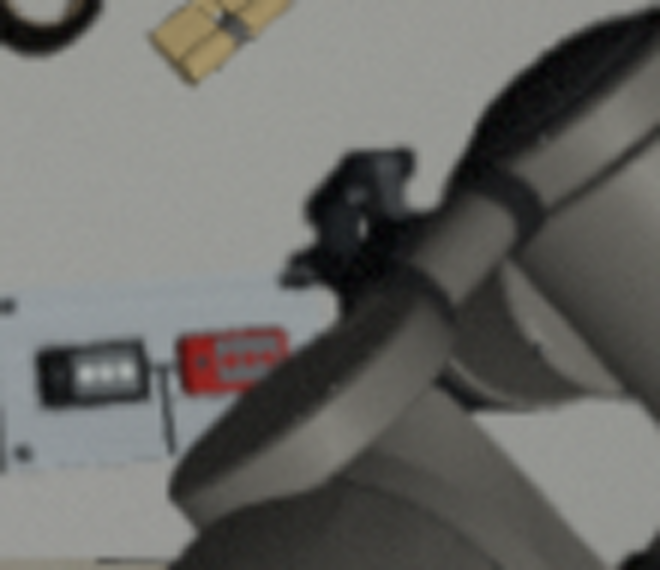

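View pics/cs1.png

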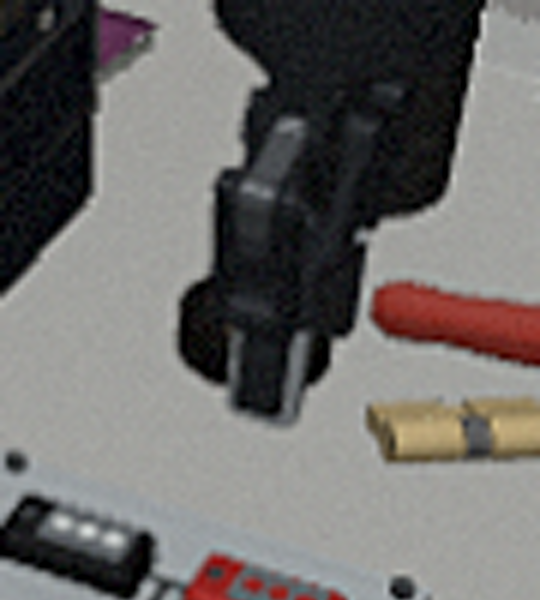

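```bash
python3 - <<'E'
from h import *
u=np.array([np.cos(.1),np.sin(.1),0]);v=np.array([-np.sin(.1),np.cos(.1),0])
for z in(.096,.101):
  for a in(-.025,-.032,.025,.032):
    for b in(-.011,.011):
      P=np.array([.5103,-.4623,z])+a*u+b*v
      x,y=proj('scene',P);print(z,a,b,round((x-370)*6),round((y-210)*6))
E
```

```text
0.096 -0.025 -0.011 289 490
0.096 -0.025 0.011 221 469
0.096 -0.032 -0.011 282 502
0.096 -0.032 0.011 214 480
0.096 0.025 -0.011 338 410
0.096 0.025 0.011 273 390
0.096 0.032 -0.011 345 399
0.096 0.032 0.011 280 380
0.101 -0.025 -0.011 291 477
0.101 -0.025 0.011 223 456
0.101 -0.032 -0.011 283 489
0.101 -0.032 0.011 216 468
0.101 0.025 -0.011 340 397
0.101 0.025 0.011 275 378
0.101 0.032 -0.011 347 387
0.101 0.032 0.011 282 367
```

```bash
python3 - <<'E'
from h import *
CM={n:optics.camera_model(n) for n in('top','scene')}
def g(n,fn,u,v):
    cm=CM[n];R=np.array(cm['R']);t=np.array(cm['t']);d=np.load(f'pics/{fn}.npz')['d'];return np.round(R.T@(ray(cm,u,v)*d[v,u]-t),3)
for cu,cv in[(266,412),(266,405),(266,390),(266,360),(266,320),(266,270),(240,400),(298,410),(330,370),(345,325),(345,300),(300,150),(200,340)]:
    u,v=round(370+cu/6),round(210+cv/6);print((cu,cv),g('scene','s1',u,v))
for cu,cv in[(300,270),(340,230),(360,190),(390,160),(350,260),(240,360)]:
    u,v=round(375+cu/6),round(190+cv/6);print((cu,cv),g('top','t1',u,v))
E
```

```text
(266, 412) [ 0.473 -0.47   0.131]
(266, 405) [ 0.473 -0.469  0.133]
(266, 390) [ 0.471 -0.469  0.14 ]
(266, 360) [ 0.471 -0.468  0.151]
(266, 320) [ 0.452 -0.473  0.179]
(266, 270) [ 0.447 -0.473  0.198]
(240, 400) [ 0.468 -0.463  0.135]
(298, 410) [ 0.666 -0.412 -0.002]
(330, 370) [ 0.696 -0.411 -0.003]
(345, 325) [ 0.536 -0.47   0.129]
(345, 300) [ 0.536 -0.469  0.139]
(300, 150) [ 0.469 -0.471  0.227]
(200, 340) [ 0.663 -0.369  0.012]
(300, 270) [ 0.537 -0.446  0.161]
(340, 230) [ 0.552 -0.457  0.18 ]
(360, 190) [ 0.561 -0.45   0.215]
(390, 160) [ 0.57  -0.457  0.229]
(350, 260) [ 0.529 -0.428  0.255]
(240, 360) [ 0.511 -0.463  0.038]
```

```bash
python3 - <<'E'
from h import *
print(r.move_straight([.510,-.4625,.072],Q(.1),speed=.1,max_force=8));s=st()
print(Rt.from_quat(s['eef_rot']).as_matrix().round(3))
p,d=snap('scene','s2')
cv2.imwrite('pics/cs2.png',cv2.resize(p[230:330,370:460,::-1],None,fx=6,fy=6,interpolation=cv2.INTER_CUBIC))
E
```

```text
False
 t5.36 [ 0.5102 -0.4627  0.0724] q [-0.848  0.781  1.208  0.     1.152 -0.948] F [0.  0.1 0.7] M [ 0.04 -0.03  0.06] w0.0502
[[-0.1    0.995  0.   ]
 [ 0.995  0.1   -0.   ]
 [-0.     0.    -1.   ]]
```

View pics/cs2.png

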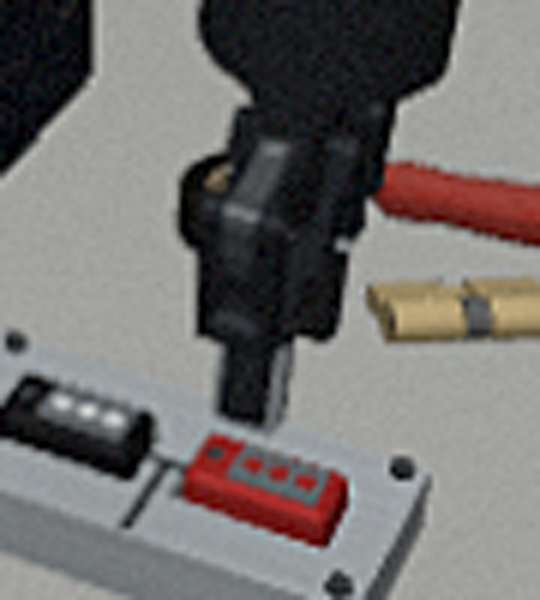

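```bash
python3 - <<'E'
from h import *
cm=optics.camera_model('scene');R=np.array(cm['R']);t=np.array(cm['t']);d=np.load('pics/s2.npz')['d']
for cu,cv in[(225,410),(240,420),(250,420),(255,415),(250,400),(250,350),(250,300),(320,330),(320,310),(300,325),(275,430),(270,460),(260,490)]:
    u,v=int(370+cu/6),int(230+cv/6);print((cu,cv),np.round(R.T@(ray(cm,u,v)*d[v,u]-t),3))
E
```

```text
(225, 410) [ 0.475 -0.46   0.081]
(240, 420) [ 0.477 -0.466  0.077]
(250, 420) [ 0.478 -0.467  0.078]
(255, 415) [ 0.473 -0.471  0.085]
(250, 400) [ 0.473 -0.468  0.091]
(250, 350) [ 0.473 -0.466  0.109]
(250, 300) [ 0.45  -0.473  0.143]
(320, 330) [ 0.536 -0.466  0.078]
(320, 310) [ 0.537 -0.465  0.087]
(300, 325) [ 0.536 -0.46   0.078]
(275, 430) [ 0.479 -0.475  0.079]
(270, 460) [ 0.518 -0.462  0.035]
(260, 490) [ 0.497 -0.467  0.039]
```

```bash
python3 - <<'E'
from h import *
print(r.move_straight([.510,-.4625,.0525],Q(.1),speed=.08,max_force=6));st()
print(r.move_straight([.510,-.4625,.030],Q(.1),speed=.03,max_force=6));st()
p,d=snap('scene','s3')
cv2.imwrite('pics/cs3.png',cv2.resize(p[230:330,370:460,::-1],None,fx=6,fy=6,interpolation=cv2.INTER_CUBIC))
E
```

```text
False
 t5.80 [ 0.5096 -0.4621  0.0515] q [-0.848  0.803  1.225  0.     1.115 -0.948] F [-0.   0.1  0.7] M [0.   0.01 0.03] w0.0501
False
 t6.70 [ 0.5101 -0.4626  0.0302] q [-0.848  0.827  1.24  -0.     1.074 -0.948] F [-0.7  0.1  1. ] M [ 0.01 -0.01  0.  ] w0.0501
```

View pics/cs3.png

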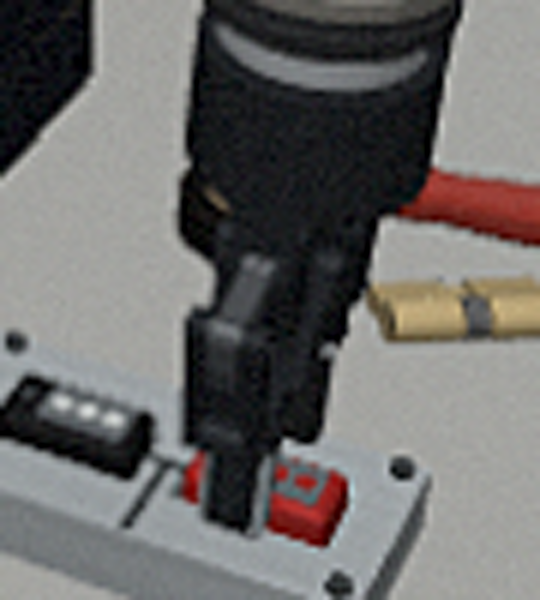

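```bash
python3 - <<'E'
from h import *
print(r.move_straight([.510,-.4625,.008],Q(.1),speed=.03,max_force=5));st()
p,d=snap('scene','s4')
cv2.imwrite('pics/cs4.png',cv2.resize(p[230:330,370:460,::-1],None,fx=6,fy=6,interpolation=cv2.INTER_CUBIC))
E
```

```text
True
 t7.16 [ 0.5102 -0.4627  0.023 ] q [-0.848  0.836  1.244 -0.     1.06  -0.948] F [-0.2  1.7  5.8] M [0.12 0.21 0.03] w0.0501
```

View pics/cs4.png

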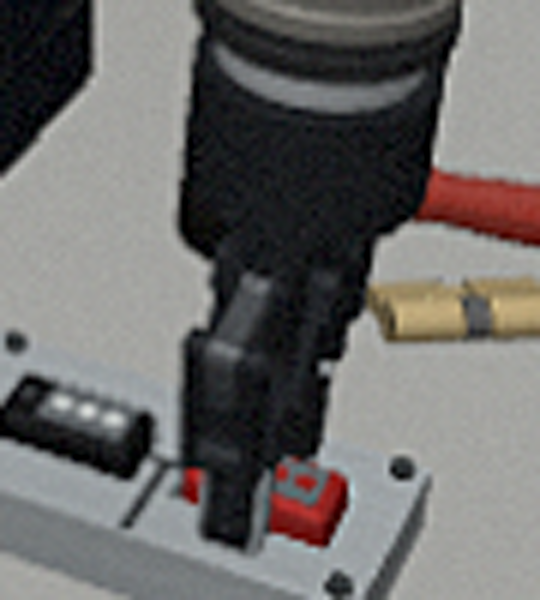

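```bash
python3 - <<'E'
from h import *
r.move_straight([.510,-.4625,.028],Q(.1),speed=.05);st()
command_gripper(.024,force=25);st('closed')
r.hold(.1);st()
E
```

```text
t7.47 [ 0.5101 -0.4626  0.0282] q [-0.848  0.83   1.241  0.     1.07  -0.948] F [-0.2 -0.1  0.7] M [-0.02 -0.02 -0.04] w0.0500
closed t7.79 [ 0.5103 -0.4625  0.028 ] q [-0.848  0.83   1.241  0.     1.07  -0.948] F [1.3 0.3 1.2] M [ 0.04 -0.35  0.01] w0.0271
 t7.89 [ 0.5103 -0.4624  0.028 ] q [-0.848  0.83   1.241  0.     1.07  -0.948] F [ 1.6  0.3 -0.5] M [ 0.06 -0.41  0.05] w0.0272
```

Well centred (1.5 N side force), width 27 mm as the shell. Lift and check.

```bash
python3 - <<'E'
from h import *
command_gripper(.02,force=40)
print(r.move_straight([.510,-.4625,.06],Q(.1),speed=.06));st('lift')
r.move_straight([.510,-.4625,.15],Q(.1),speed=.15);st()
p,d=snap('scene','s5')
cv2.imwrite('pics/cs5.png',cv2.resize(p[210:330,370:460,::-1],None,fx=5,fy=5,interpolation=cv2.INTER_CUBIC))
E
```

```text
False
lift t8.79 [ 0.5097 -0.4625  0.0599] q [-0.848  0.794  1.219 -0.     1.129 -0.948] F [-0.5 -0.3 -0.5] M [-0.08  0.02 -0.02] w0.0266
 t9.54 [ 0.5095 -0.462   0.1488] q [-0.848  0.71   1.126 -0.     1.308 -0.948] F [-0.5  0.5 -0.7] M [-0.04  0.   -0.  ] w0.0267
```

View pics/cs5.png

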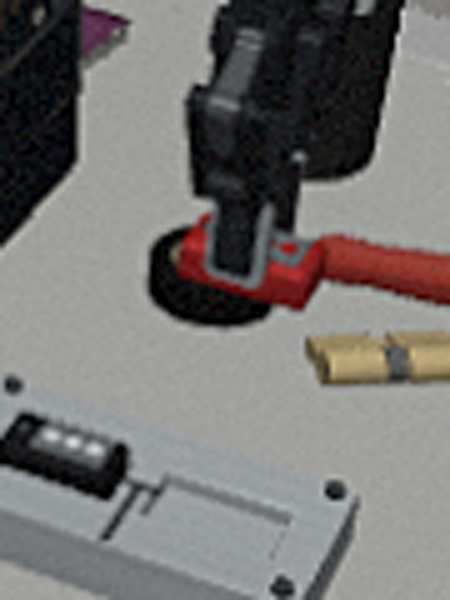

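```bash
python3 - <<'E'
from h import *
r.reach([.29,-.26,.30],Q(.1));st()
q=np.array(r.read_state()["joint_positions"]);q[0]=.30;q[5]=.05
r.movej(q);st()
px,py=.571,.303;f=.28
r.reach([px,py,.20],Q(f));st()
r.move_straight([px,py,.09],Q(f),speed=.12,max_force=10);st()
for n in('scene','top'):
    p,d=snap(n,n+'6')
    x,y=(130,120) if n=='scene' else (100,170)
    cv2.imwrite(f'pics/c6{n}.png',cv2.resize(p[y:y+110,x:x+120,::-1],None,fx=5,fy=5,interpolation=cv2.INTER_CUBIC))
E
```

```text
t10.86 [ 0.2905 -0.2606  0.2997] q [-0.928  0.036  1.72   0.     1.386 -1.028] F [-0.  -0.6 -1.1] M [ 0.   -0.02 -0.01] w0.0263
 t12.51 [0.3434 0.1856 0.2996] q [ 0.299  0.036  1.72  -0.     1.386  0.05 ] F [-0.6  0.3 -1.2] M [-0.06  0.01  0.03] w0.0265
 t13.57 [0.5709 0.3025 0.2009] q [ 0.369  0.589  1.204 -0.     1.347  0.089] F [-0.2 -0.1 -0.4] M [-0.   -0.07 -0.02] w0.0265
 t14.64 [0.5715 0.3032 0.0911] q [ 0.369  0.689  1.339 -0.     1.112  0.089] F [ 0.  -0.7 -0.2] M [-0.02  0.01 -0.02] w0.0265
```

View pics/c6scene.png

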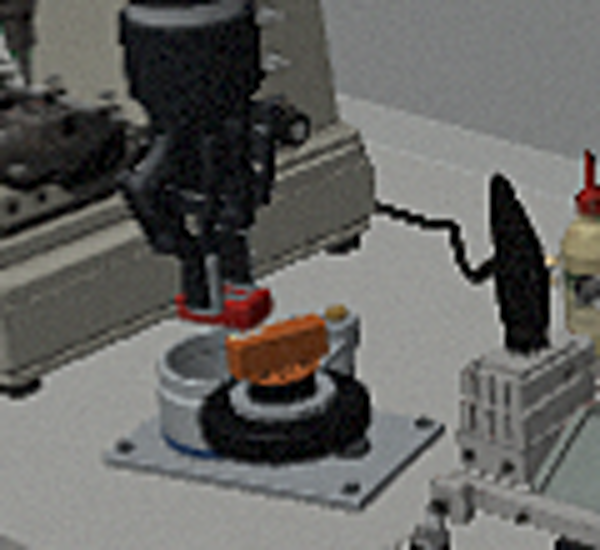

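View pics/c6top.png

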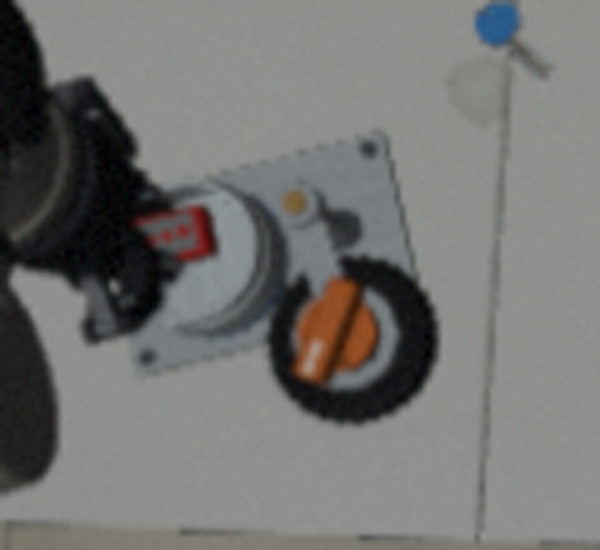

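```bash
python3 - <<'E'
from h import *
px,py=.571,.303;f=.28
print(r.move_straight([px,py,.031],Q(f),speed=.1,max_force=8));st()
command_gripper(.037);st()
print(r.move_straight([px,py,.15],Q(f),speed=.12,max_force=12));st()
r.move_straight([.47,.25,.22],Q(f),speed=.2);st()
for n in('scene','top'):
    p,d=snap(n,n+'7')
    x,y=(130,120) if n=='scene' else (100,170)
    cv2.imwrite(f'pics/c7{n}.png',cv2.resize(p[y:y+110,x:x+120,::-1],None,fx=5,fy=5,interpolation=cv2.INTER_CUBIC))
E
```

```text
True
 t15.35 [0.5696 0.3024 0.0298] q [ 0.369  0.761  1.388 -0.     0.997  0.089] F [-0.3 -0.3  6.4] M [-0.11  0.29 -0.  ] w0.0265
 t15.62 [0.5697 0.3024 0.0291] q [0.369 0.762 1.388 0.    0.996 0.089] F [2.3 1.5 2.1] M [ 0.15 -0.3  -0.03] w0.0369
False
 t16.77 [0.5704 0.3027 0.1488] q [0.369 0.632 1.275 0.    1.237 0.089] F [ 0.3 -0.  -0.1] M [-0.   -0.03 -0.01] w0.0369
 t17.59 [0.4704 0.2502 0.2195] q [0.345 0.366 1.522 0.    1.254 0.065] F [ 0.3 -0.2 -0.8] M [-0.02  0.02  0.01] w0.0370
```

View pics/c7scene.png

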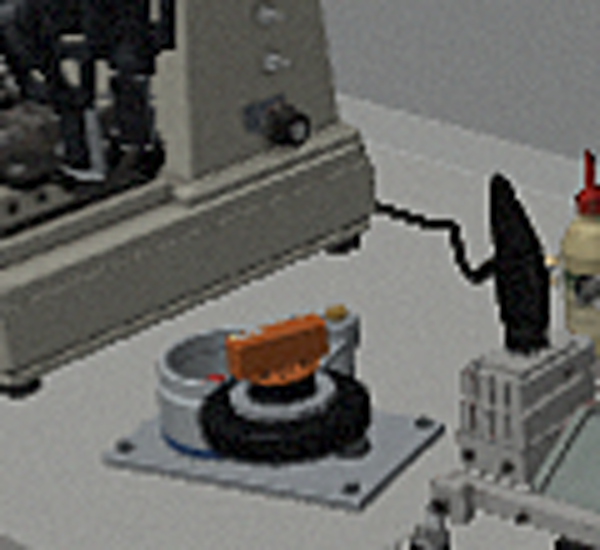

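View pics/c7top.png

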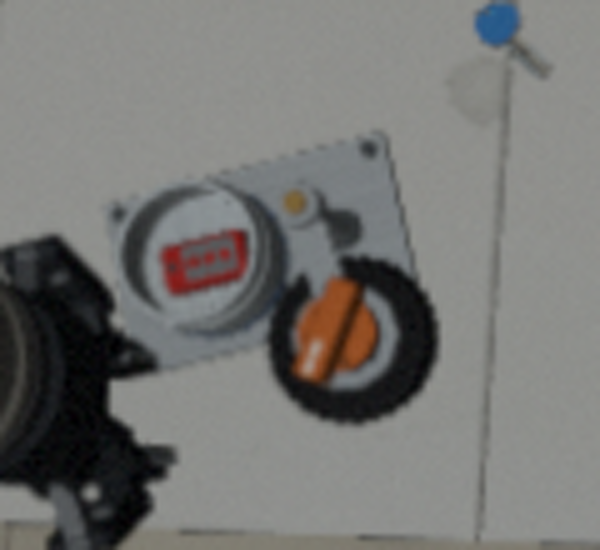

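```bash
python3 - <<'E'
from h import *
bx,by,f=.5225,.2005,1.27
command_gripper(.042)
r.reach([bx,by,.17],Q(f));st()
print(r.move_straight([bx,by,.101],Q(f),speed=.07,max_force=6));st()
for n in('scene','top'):
    p,d=snap(n,n+'8')
    x,y=(130,120) if n=='scene' else (100,170)
    cv2.imwrite(f'pics/c8{n}.png',cv2.resize(p[y:y+110,x:x+120,::-1],None,fx=5,fy=5,interpolation=cv2.INTER_CUBIC))
E
```

```text
t18.95 [0.5225 0.2007 0.1701] q [ 0.23   0.459  1.519  0.     1.164 -1.039] F [ 0.1  0.1 -0.4] M [ 0.01 -0.01  0.01] w0.0422
False
 t20.08 [0.5229 0.2006 0.1015] q [ 0.229  0.537  1.6    0.     1.004 -1.041] F [ 0.2 -1.1 -0.8] M [-0.    0.01  0.05] w0.0420
```

View pics/c8scene.png

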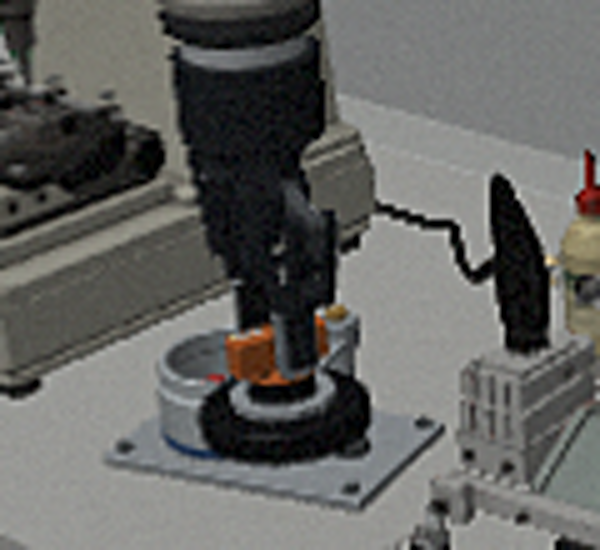

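View pics/c8top.png

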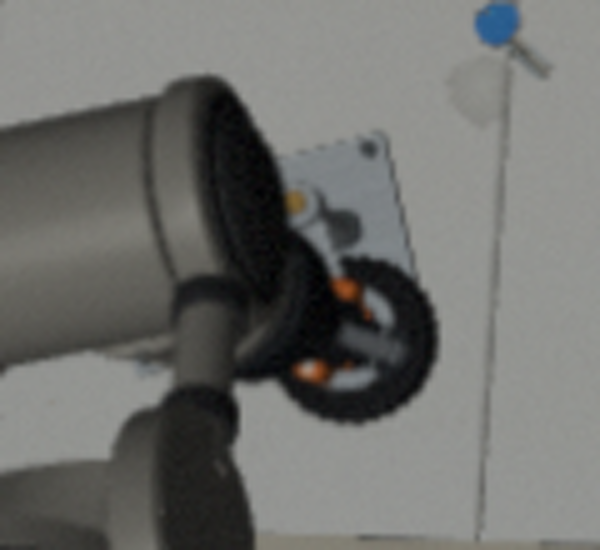

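```bash
python3 - <<'E'
from h import *
command_gripper(.01,force=40);s=st('grip');r.hold(.1);s=st()
post=np.array([.5915,.2303]);p0=np.array([.5225,.2005]);d=p0-post
print(np.hypot(*d),np.arctan2(d[1],d[0])+2*np.pi-1.853)
def rot(a):
    c,s=np.cos(a),np.sin(a);return np.array([[c,-s],[s,c]])
for k in range(1,4):
    a=-.15*k;p=post+rot(a)@d
    print(r.move_straight([*p,.101],Q(1.27+a),speed=.05,max_force=20));st('%.2f'%a)
E
```

```text
grip t20.53 [0.5237 0.2012 0.1017] q [ 2.300e-01  5.370e-01  1.599e+00  1.000e-03  1.002e+00 -1.041e+00] F [2.9 3.5 1.1] M [ 0.66 -0.61  0.07] w0.0148
 t20.63 [0.5237 0.2012 0.1017] q [ 2.300e-01  5.370e-01  1.599e+00  1.000e-03  1.002e+00 -1.041e+00] F [4.1 3.1 1.5] M [ 0.64 -0.59  0.03] w0.0151
0.07516009579557498 1.6962796806730356
False
-0.15 t21.01 [0.5199 0.2115 0.1016] q [ 0.25   0.538  1.597  0.     1.003 -0.873] F [4.6 1.4 2.8] M [ 0.41 -0.82 -0.12] w0.0150
False
-0.30 t21.38 [0.5178 0.2221 0.1016] q [ 0.269  0.542  1.591 -0.     1.007 -0.703] F [5.6 0.5 2.5] M [ 0.1  -0.84 -0.13] w0.0150
False
-0.45 t21.76 [0.5172 0.2333 0.1015] q [ 0.289  0.548  1.579 -0.     1.013 -0.533] F [ 5.4 -0.5  3.5] M [-0.07 -0.78 -0.09] w0.0151
```

```bash
python3 - <<'E'
from h import *
post=np.array([.5915,.2303]);p0=np.array([.5225,.2005]);d=p0-post
def rot(a):
    c,s=np.cos(a),np.sin(a);return np.array([[c,-s],[s,c]])
for k in range(4,11):
    a=-.15*k;p=post+rot(a)@d
    print(r.move_straight([*p,.101],Q(1.27+a),speed=.05,max_force=20));st('%.2f'%a)
for k in range(1,7):
    a=-1.5-.05*k;p=post+rot(a)@d
    h=r.move_straight([*p,.101],Q(1.27+a),speed=.03,max_force=12);s=st('%.2f'%a)
    e=s['eef_pos'][:2]-post;print(h,np.hypot(*e),np.arctan2(e[1],e[0]))
    if h:break
for n in('scene','top'):
    p,d=snap(n,n+'9')
    x,y=(130,120) if n=='scene' else (100,170)
    cv2.imwrite(f'pics/c9{n}.png',cv2.resize(p[y:y+110,x:x+120,::-1],None,fx=5,fy=5,interpolation=cv2.INTER_CUBIC))
E
```

```text
False
-0.60 t22.13 [0.5182 0.2444 0.1014] q [ 0.307  0.557  1.561 -0.     1.022 -0.365] F [ 4.5 -1.5  4.6] M [-0.2  -0.66 -0.11] w0.0148
False
-0.75 t22.51 [0.5208 0.2552 0.1014] q [ 0.324  0.569  1.54  -0.     1.033 -0.199] F [ 4.1 -1.4  5.5] M [-0.23 -0.48 -0.17] w0.0152
False
-0.90 t22.88 [0.525  0.2654 0.1014] q [ 0.338  0.583  1.514 -0.     1.046 -0.034] F [ 1.9 -1.4  6.9] M [-0.22 -0.31 -0.14] w0.0154
False
-1.05 t23.26 [0.5306 0.2749 0.1013] q [0.35  0.598 1.484 0.    1.061 0.127] F [ 0.2 -2.3  7.5] M [-0.19  0.01 -0.17] w0.0148
False
-1.20 t23.63 [0.5375 0.2836 0.1013] q [3.590e-01 6.150e-01 1.452e+00 1.000e-03 1.078e+00 2.860e-01] F [-0.5 -0.3  8. ] M [-0.03  0.22 -0.13] w0.0154
False
-1.35 t24.01 [0.5458 0.2912 0.1013] q [3.660e-01 6.330e-01 1.417e+00 1.000e-03 1.095e+00 4.430e-01] F [-2.4  0.8  7.6] M [ 0.22  0.43 -0.14] w0.0149
False
-1.50 t24.38 [0.5551 0.2976 0.1013] q [0.369 0.651 1.381 0.002 1.113 0.596] F [-2.4  1.9  7.7] M [ 0.49  0.61 -0.16] w0.0152
-1.55 t24.66 [0.5583 0.2994 0.1012] q [0.37  0.658 1.369 0.003 1.119 0.646] F [-2.6  1.9  7.8] M [ 0.55  0.64 -0.09] 
[... 203 characters left out ...]
 1.970023215535427
-1.65 t25.21 [0.5651 0.3024 0.1012] q [0.37  0.67  1.344 0.003 1.131 0.747] F [-3.6  4.3  7.8] M [ 0.84  0.7  -0.08] w0.0149
False 0.07681459923357993 1.9211174452928133
-1.70 t25.48 [0.5687 0.3038 0.1013] q [0.37  0.676 1.331 0.004 1.137 0.796] F [-4.4  4.3  7.9] M [ 0.91  0.72 -0.14] w0.0150
False 0.07695946196918906 1.8710082939115815
-1.75 t25.76 [0.5724 0.305  0.1013] q [0.37  0.683 1.319 0.004 1.143 0.845] F [-3.1  4.8  7.5] M [ 1.09  0.68 -0.15] w0.0150
False 0.07705963078554899 1.821324921394388
-1.80 t26.03 [0.5741 0.3054 0.1011] q [0.369 0.688 1.309 0.004 1.152 0.894] F [-10.6   3.7  10. ] M [ 0.74  1.83 -0.12] w0.0149
False 0.07707310587996234 1.7984377745719005
```

View pics/c9scene.png

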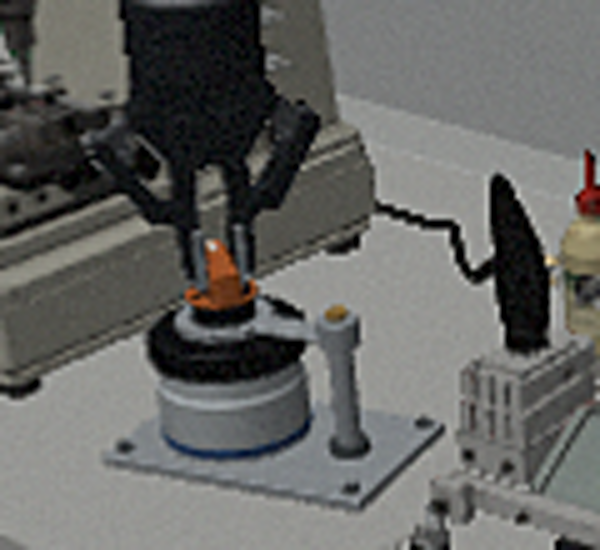

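View pics/c9top.png

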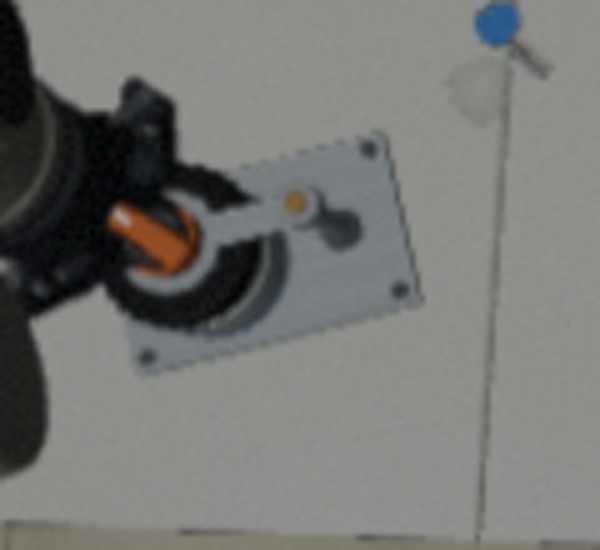

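```bash
python3 - <<'E'
from h import *
f0=-.53;c=[.5735,.3055]
r.move_straight([*c,.101],Q(f0),speed=.01);st()
for k in range(1,9):
    a=.2*k
    r.move_straight([*c,.101-.0032*a],Q(f0-a),speed=.003,max_force=25);st('%.2f'%a)
E
```

```text
t26.77 [0.5732 0.3055 0.1013] q [3.710e-01 6.830e-01 1.318e+00 1.000e-03 1.141e+00 9.000e-01] F [1.6 0.1 6.3] M [ 0.21 -0.19  0.02] w0.0150
0.20 t27.13 [0.5735 0.3053 0.1006] q [0.371 0.684 1.318 0.    1.139 1.1  ] F [ 1.3 -0.2  5.3] M [ 0.09 -0.36 -0.13] w0.0149
0.40 t27.50 [0.5736 0.3051 0.1   ] q [ 0.371  0.685  1.319 -0.     1.138  1.3  ] F [ 1.9 -0.9  6.1] M [-0.08 -0.44 -0.13] w0.0149
0.60 t27.87 [0.5737 0.3048 0.0993] q [ 3.710e-01  6.850e-01  1.320e+00 -1.000e-03  1.137e+00  1.500e+00] F [ 2.6 -2.2  5.8] M [-0.23 -0.45 -0.14] w0.0154
0.80 t28.23 [0.5738 0.3046 0.0987] q [ 3.710e-01  6.860e-01  1.320e+00 -1.000e-03  1.136e+00  1.700e+00] F [ 2.3 -2.1  5.8] M [-0.41 -0.55 -0.13] w0.0153
1.00 t28.60 [0.5739 0.3043 0.0981] q [ 3.700e-01  6.870e-01  1.321e+00 -1.000e-03  1.134e+00  1.900e+00] F [ 2.5 -3.6  6.5] M [-0.63 -0.57 -0.08] w0.0151
1.20 t28.97 [0.5739 0.304  0.0974] q [ 3.700e-01  6.870e-01  1.322e+00 -2.000e-03  1.133e+00  2.100e+00] F [ 3.1 -5.1  6.4] M [-0.87 -0.59 -0.07] w0.0149
1.40 t29.33 [0.5738 0.3037 0.0968] q [ 3.700e-01  6.880e-01  1.322e+00 -2.000e-03  1.132e+00  2.300e+00] F [ 2.3 -5.7  6.2] M [-0.97 -0.59 -0.14] w0.0153
1.60 t29.70 [0.5737 0.3034 0.0961] q [ 0.37   0.689  1.323 -0.003  1.131  2.5  ] F [ 2.2 -5.5  6.9] M [-1.23 -0.52 -0.12] w0.0148
```

```bash
python3 - <<'E'
from h import *
f0=-.53;c=[.5737,.3042]
for a in(1.7,1.8,1.9,2.0,2.1,2.15):
    r.move_straight([*c,.101-.0032*a],Q(f0-a),speed=.002,max_force=25);s=st('%.2f'%a)
    if abs(s['torque'][2])>.5: print('STOP');break
for n in('scene','top'):
    p,d=snap(n,n+'10')
    x,y=(130,120) if n=='scene' else (100,170)
    cv2.imwrite(f'pics/c10{n}.png',cv2.resize(p[y:y+110,x:x+120,::-1],None,fx=5,fy=5,interpolation=cv2.INTER_CUBIC))
E
```

```text
1.70 t30.30 [0.5737 0.3031 0.0958] q [ 3.690e-01  6.880e-01  1.325e+00 -1.000e-03  1.130e+00  2.598e+00] F [ 0.9 -3.7  7. ] M [-0.61 -0.4   0.01] w0.0151
1.80 t30.56 [0.5736 0.303  0.0955] q [ 3.690e-01  6.880e-01  1.325e+00 -1.000e-03  1.129e+00  2.698e+00] F [ 0.7 -4.   6.2] M [-0.7  -0.36 -0.09] w0.0149
1.90 t30.82 [0.5735 0.3029 0.0952] q [ 3.680e-01  6.890e-01  1.326e+00 -1.000e-03  1.129e+00  2.799e+00] F [ 0.5 -3.9  7.5] M [-0.77 -0.29 -0.13] w0.0152
2.00 t31.07 [0.5734 0.3028 0.0948] q [ 3.680e-01  6.890e-01  1.326e+00 -2.000e-03  1.128e+00  2.898e+00] F [-0.1 -3.6  6.7] M [-0.87 -0.25 -0.14] w0.0151
2.10 t31.33 [0.5733 0.3027 0.0945] q [ 3.680e-01  6.890e-01  1.327e+00 -2.000e-03  1.128e+00  2.998e+00] F [-0.6 -4.6  8.6] M [-0.87 -0.18 -0.14] w0.0149
2.15 t31.58 [0.5732 0.3027 0.0943] q [ 3.680e-01  6.890e-01  1.327e+00 -2.000e-03  1.128e+00  3.048e+00] F [ 0.3 -3.8  7.7] M [-0.94 -0.09 -0.11] w0.0147
```

View pics/c10scene.png

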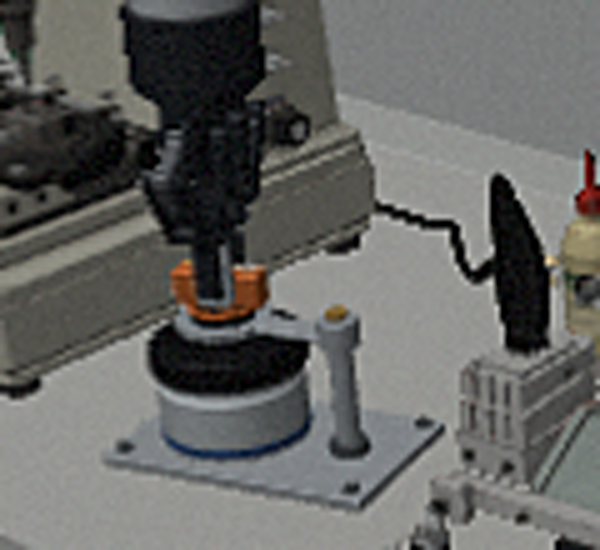

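```bash
python3 - <<'E'
from h import *
f=-2.68
command_gripper(.042);st('open')
c=[.5732,.303]
r.move_straight([*c,.15],Q(f),speed=.12);
q=np.array(r.read_state()["joint_positions"]);q[5]-=np.pi;r.movej(q);st('turned')
p,d=snap('top','top11');
print(r.move_straight([*c,.0955],Q(f+np.pi),speed=.07,max_force=6));st()
command_gripper(.01,force=40);st('grip')
for k in range(1,13):
    a=.1*k
    r.move_straight([*c,.0948-.0032*a],Q(f+np.pi-a),speed=.002,max_force=25);s=st('%.2f'%a)
    if abs(s['torque'][2])>.45: print('STOP');break
E
```

```text
open t32.06 [0.5731 0.3042 0.0934] q [0.37  0.691 1.327 0.    1.126 3.049] F [-0.2 -0.9  0.7] M [-0.02  0.03  0.04] w0.0419
turned t35.33 [0.5728 0.3029 0.1494] q [ 0.368  0.634  1.268  0.     1.24  -0.093] F [-0.8  0.4  0.6] M [ 0.   -0.01 -0.04] w0.0416
False
 t36.30 [0.5735 0.3032 0.0959] q [ 0.368  0.687  1.327 -0.     1.127 -0.093] F [ 0.1  0.2 -0.1] M [-0.   -0.01  0.02] w0.0417
grip t36.65 [0.5733 0.303  0.0962] q [ 0.368  0.686  1.328 -0.     1.127 -0.093] F [-0.9 -1.4  3. ] M [-0.18  0.3  -0.1 ] w0.0148
0.10 t37.14 [0.5733 0.303  0.0957] q [ 0.368  0.687  1.328 -0.     1.126  0.007] F [-3.5 -1.1  8. ] M [-0.34  0.61 -0.02] w0.0149
0.20 t37.40 [0.5733 0.303  0.0954] q [ 3.680e-01  6.870e-01  1.329e+00 -1.000e-03  1.125e+00  1.070e-01] F [-3.1 -2.5  9. ] M [-0.36  0.62  0.45] w0.0148
STOP
```

```bash
python3 - <<'E'
from h import *
f=-2.68;c=[.5732,.303]
st()
for a in(.24,.28,.32,.36,.40):
    r.move_straight([*c,.0948-.0032*.2],Q(f+np.pi-a),speed=.002,max_force=25);s=st('%.2f'%a)
    if abs(s['torque'][2])>1.2: break
p,d=snap('top','top12')
E
```

```text
t37.40 [0.5733 0.303  0.0954] q [ 3.680e-01  6.870e-01  1.329e+00 -1.000e-03  1.125e+00  1.070e-01] F [-3.1 -2.5  9. ] M [-0.36  0.62  0.45] w0.0148
0.24 t37.65 [0.5734 0.303  0.0954] q [ 3.690e-01  6.870e-01  1.329e+00 -1.000e-03  1.125e+00  1.450e-01] F [-3.1 -1.2  9.7] M [-0.37  0.56  1.06] w0.0153
0.28 t37.90 [0.5735 0.3027 0.0955] q [ 0.368  0.687  1.329 -0.002  1.125  0.185] F [-2.9 -3.7  8.4] M [-0.57  0.41  1.2 ] w0.0148
0.32 t38.15 [0.5735 0.3027 0.0955] q [ 0.368  0.687  1.329 -0.002  1.125  0.224] F [-1.7 -3.2  9.5] M [-0.57  0.47  1.64] w0.0149
```

```bash
python3 - <<'E'
from h import *
f=-2.68+np.pi-.32;c=[.5732,.303]
command_gripper(.045);st('open')
r.move_straight([*c,.16],Q(f),speed=.12);st()
r.move_straight([.40,.15,.30],Q(f),speed=.25);st()
q=np.array(r.read_state()["joint_positions"]);q[0]-=.8;r.movej(q);st()
for n in('scene','top'):
    p,d=snap(n,n+'13')
    x,y=(130,120) if n=='scene' else (100,170)
    cv2.imwrite(f'pics/c13{n}.png',cv2.resize(p[y:y+110,x:x+120,::-1],None,fx=5,fy=5,interpolation=cv2.INTER_CUBIC))
cm=optics.camera_model('top');R=np.array(cm['R']);t=np.array(cm['t'])
O=[]
for v in range(185,262):
    for u in range(100,200):
        k=p[v,u].astype(int)
        if d[v,u]>0 and k[0]>1.6*k[1] and k[0]>80: O.append(R.T@(ray(cm,u,v)*d[v,u]-t))
O=np.array(O);T=O[(O[:,2]>np.percentile(O[:,2],85)-.005)&(O[:,2]<.13)];print(len(T),T.mean(0),np.percentile(T[:,2],[50,90]))
w,V=np.linalg.eigh(np.cov(T[:,:2].T));print(np.sqrt(12*w),np.arctan2(V[1,1],V[0,1]),'tool bar yaw',f-np.pi/2)
E
```

```text
open t38.60 [0.5732 0.303  0.0938] q [0.368 0.689 1.329 0.    1.124 0.227] F [-0.3  0.7 -0.2] M [-0.02 -0.02  0.03] w0.0449
 t39.30 [0.5728 0.3028 0.1593] q [0.368 0.626 1.255 0.    1.261 0.227] F [-0.1 -0.  -0.7] M [ 0.02  0.   -0.  ] w0.0452
 t40.53 [0.4002 0.1503 0.2992] q [0.179 0.11  1.639 0.    1.393 0.038] F [-0.4  0.2  0.3] M [-0.07 -0.06  0.04] w0.0449
 t41.79 [ 0.387  -0.1817  0.299 ] q [-6.190e-01  1.110e-01  1.639e+00  1.000e-03  1.393e+00  3.800e-02] F [ 0.  -1.   0.9] M [-0.02 -0.05  0.04] w0.0450
96 [0.56978912 0.30695699 0.1112379 ] [0.11153794 0.11332117]
[0.01668825 0.04982034] 1.8255124161961624 tool bar yaw -1.4292036732051037
```

View pics/c13scene.png

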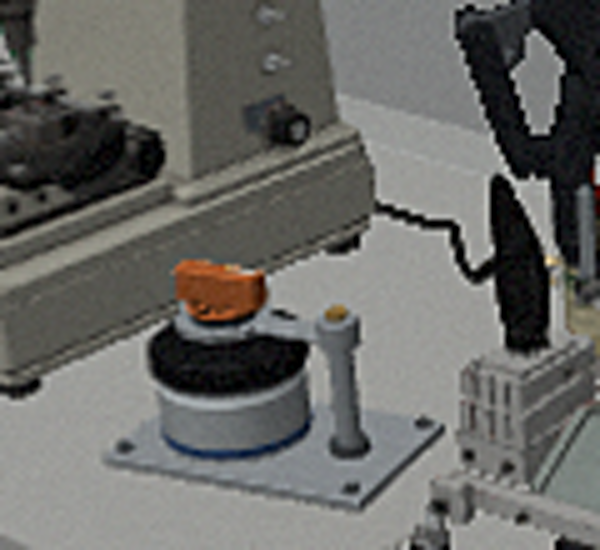

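View pics/c13top.png

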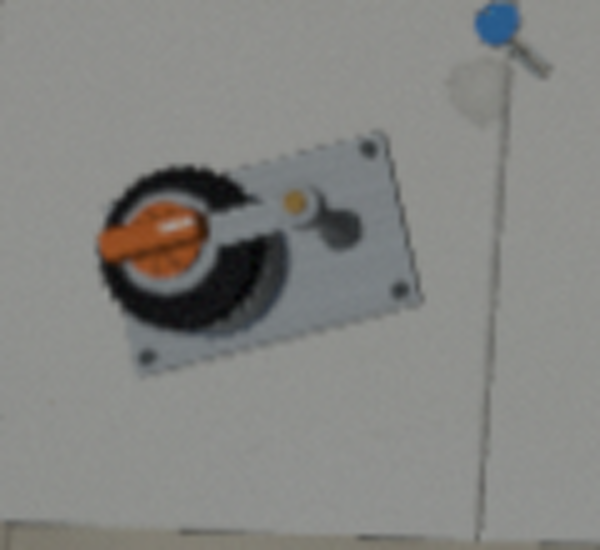

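View pics/scene13.png

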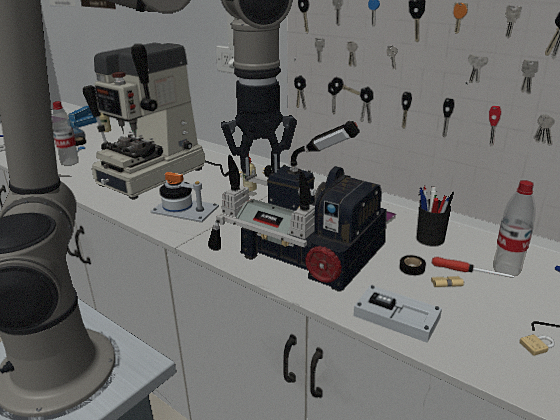

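```bash
python3 - <<'E'
from h import *
r.hold(.3);st();r.finish_job()
E
```

```text
t42.19 [ 0.3868 -0.182   0.2993] q [-0.62   0.11   1.639  0.     1.393  0.038] F [ 0.1 -0.7 -0.3] M [ 0.01 -0.    0.01] w0.0448
the job is handed in; nothing more can be done
```

I put the red shell into the curing pot, swung the cap home and screwed it tight, then handed the job in at 42.2 s. No verdict is reported, so success is judged only from my own checks.

**What I did:**
- **Shell:** I gripped the red shell across its 28 mm side, lifted it out level and released it on the pot floor.
- **Swing:** I held the orange bar and swung the arm home along its arc. The force jumped to about 11 N at the stop.
- **Screwing:** I turned the cap about 2.35 rad clockwise, regripping once because the last joint ran out of range. I kept turning until the torque climbed to 1.6 N m at the stop.

**Last checks:**
- **Cap:** The bar top measured about 111.5 mm against the 112 mm expected when tight. The bar points along the pot's x axis, which matches where the stop was felt.
- **Arm:** Measured about 0.02 rad from home, good to about 0.03 rad.
- **Black shell:** Still seated in the mould in the final picture.
- **Red shell:** Last seen lying in the pot before capping. It cannot be seen under the cap.
- **Robot:** Clear of everything at hand-in.

**What disagreed:**
- **Fingertips:** With the jaws 50 mm open, the fingertips were about 3 mm behind the reported TCP, not up to 25 mm ahead as stated. I saw this in the depth images, confirmed it by touching the mould face, and used my own measurement from then on.
- **Cameras:** The two cameras differed by up to 5 mm, so I averaged them.
- **Cap opening:** I first estimated 2.0 rad from the bar's height. It turned out to be about 2.35 rad.

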